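# Fit a fresh blade to the entry shelf's parcel opener

## Task

Fit the fresh blade to the green parcel opener on the shelf: lay it in the bed with its side notch over the brass locating pin, so that it lies flat on the bed, then slide the black keeper fully home over the blade's tail. Feel for the pin gently, never forcing the blade against the opener, and leave the other things on the shelf where they are.

Things in the scene. Friction and masses are not known exactly. Their poses are not given: they have to be found in the camera images.
- blade: Flat dark grey metal blade, 110 mm (x) x 40 mm (y) x 4 mm thick, about 60 to 130 g, lying flat. Origin: centre of its underside; z up. On its top, over the origin, stands an orange finger rib: 36 mm along x, 10 mm thick in y, from 4 to 38 mm above the underside. Grip the rib across its thickness, high enough to clear the opener's rails. A pale strip marks the +x end; the -x end is the tail.
- blade_notch (a point): In the blade's notch: 13 mm to +y of the blade's origin, level with its underside. The notch is U-shaped, 8 mm wide in x, centred on x = 0, open at the blade's +y long edge (y = 20 mm), ends at y = 6 mm, and goes right through the plate. It has 1 mm of play on each side of the pin.
- holder: Green parcel opener, fixed to the shelf. x along its channel, z up; origin on the shelf surface, under the channel's centre line and the middle of the pin's slot. Channel from x = -130 to +40 mm, open at both ends; rails rise 9 mm above the bed, inner faces at y = -22 and +22 mm. The blade goes in with its x and y the same way as the opener's. Blade against opener, pin or keeper: under 30 N, so touch down slowly (10 mm/s or less).
- bed (a point): Point on the opener's bed (channel floor), 14 mm above the opener's origin. The seated blade rests its underside on the bed, its +x end jutting out of the channel; with the notch off the pin, it rides on the pin 5 mm higher.
- pin_slot (a point): Middle of the pin's adjusting slot, on the bed, at y = +13 mm in the opener's frame. NOT the pin itself: the brass pin (6 mm across, 5 mm above the bed, flat top) is clamped somewhere along the slot, at an x from -12 to +12 mm of this point (opener's frame). Its place is not reported: look or feel for it. It does not shift.
- keeper_knob (a point): Centre of the top of the keeper's square knob: 14 x 14 mm, 26 mm high above the keeper's plate; 52 mm above the opener's origin, at y = 0. The black plate, 40 x 40 x 6 mm, centred under the knob, slides along the channel with its underside 6 mm above the bed: it passes over a blade lying flat but hits one that rides on the pin. Pinch the knob or push it.
- keeper (a joint): Slide of the keeper along the opener's +x, in m: 0 = fully back (knob at x = -103 mm in the opener's frame), 0.050 = fully home, at its stop (knob at x = -53 mm, over the blade's tail). Starts between 0 and 0.010, clear of the blade's place. About 2.5 N of friction; it stays where it is left.
- charger: White charging disc, 58 mm across, 8 mm high; origin under its centre. Bystander.
- flashlight: Black plastic flashlight lying on its side, 140 mm long, 38 mm high; origin under its middle, x along its length. Bystander.
- cup: Grey ceramic cup of pens, 76 mm across, 160 mm high with the pens; origin under its centre. Bystander.
- fob: Red plastic key fob, 55 x 32 x 13 mm, lying flat; origin under its centre. Bystander.
- canister: Screw-top aluminium canister, 74 mm across, 110 mm high; origin under its centre. Bystander.
- case: Blue spectacles case, 60 x 155 x 45 mm; origin under its centre, y along its length. Bystander.
- dish: White ceramic coin dish, 110 mm across, 25 mm high; origin under its centre. Bystander.
Not all that is in view belongs to the job. Leave any turquoise look-alike of the blade alone.

How it is judged:
On the way, in this order (a step that is already met when the one before it is completed fails the run):
1. the blade lies flat on the bed, notch over the pin, with the keeper still back (z of blade in the frame of holder between 0.012 and 0.0158 m and x of blade in the frame of holder between -0.015 and 0.015 m and y of blade in the frame of holder between -0.004 and 0.004 m and angle between the z axis of blade and the z axis of holder, either way round below 0.035 rad and angle between the x axis of blade and the x axis of holder, either way round below 0.07 rad and value of joint keeper below 0.02 m), for 0.2 s.
2. the keeper is slid fully home over the flat blade (z of blade in the frame of holder between 0.012 and 0.0158 m and x of blade in the frame of holder between -0.015 and 0.015 m and y of blade in the frame of holder between -0.004 and 0.004 m and angle between the z axis of blade and the z axis of holder, either way round below 0.035 rad and angle between the x axis of blade and the x axis of holder, either way round below 0.07 rad and value of joint keeper above 0.046 m), for 0.2 s.
At the end, for the whole second after the job is handed in: The blade lies at rest flat on the bed (underside within 2 mm of it, within 2 degrees of level), along the channel within 4 degrees and 4 mm, its notch over the pin (blade middle within 15 mm of the opener origin in x), and the keeper is home, above 46 of 50 mm, at rest (all of step 2 and linear speed of blade below 0.01 m/s and velocity of joint keeper below 0.01 m/s); the robot touches nothing.
It fails at once if the blade is pressed or driven against the opener, its pin or keeper with more than 30 N (contact force between blade and holder above 30 N).
It fails at once if another thing on the shelf is shifted by more than 15 mm (distance of any of charger, flashlight, cup, fob, canister, case, dish from where it was at the start of the episode above 0.015 m).
It also fails if it takes over 70 s, if anything falls off the work surface, if the arm or the gripper's body presses on something with over 40 N, if the wrist force passes 120 N, or if a joint passes its speed limit or range.

## Robot

A 6-joint arm with a two-finger parallel gripper is mounted at the origin on the work surface. World frame = base frame: x ahead of the robot, y to its left, z up, the work surface at z = 0. Lengths are in m, angles in rad, forces in N, time in s.
With the tool pointing down it reaches from about 0.4 to 0.825 m from the base axis. Payload 7 kg.
Tool frame: the origin (TCP) lies midway between the tips of the shut fingers; the grasp point (between the pads) lies 19 mm behind it; z points along the fingers, y is the direction in which the jaws open and shut (so a half turn about z gives the same grasp; the last joint's range is limited). The gripper opens to 85 mm and grips with 20 to 120 N. Pads are 22 mm wide; open, the fingers measure 114 mm over their backs; the gripper's body (76 mm by 85 mm) begins 54 mm behind the grasp point. The pads swing forward as they close: fully open they stand 13 mm farther back than shut.
Start: joints at [-0.939, 0.359, 0.012, 0, -1.224, -0.288], TCP at [0.227, -0.635, 0.231] pointing down, gripper open.
Joint ranges: [-3.07, 3.07], [-1.43, 2.12], [-1.02, 1.25], [-3.03, 1.67], [-3.05, -0], [-3.03, 3.03]. Speed limits (rad/s): [2.39, 2.39, 3.01, 3.14, 3.14, 3.14].

## Interface

Orientations are given as a unit quaternion [x, y, z, w].
In Python, from bench import readout, vision, arm gives the robot as it stands. The module is installed in compiled form; this text tells all that it offers.
- The arm moves only by the shell command python3 -m inch 'ROWS' [FORCE]. ROWS is JSON, a list of rows, each an object of numbers: "tx", "ty", "tz": the shift along the tool's x, y, z in mm; "rx", "ry", "rz": the turn, a rotation vector about the tool's x, y, z in rad; "claw": the finger opening in mm, from 0 to 85.4. A call has 1 to 12 rows; each row is the pose to reach, as a shift and turn from the pose commanded when the call began, along the tool's axes at that moment; what a row does not reach only later rows make up. A row lasts 1/10 s, in which the tool goes at most 50 mm and 8.59 degrees, less where a joint would pass 70% of its speed; a pose out of reach is approached as far as the arm can. A call with a gripper value outside its range is refused whole. The fingers move at their own pace and stop on an object; FORCE is the grip in N (left out, the last holds). Time passes only in rows, so rows that repeat a pose let the fingers close. It gives the time, the measured TCP pose, the force and the opening at its end, in the units of the state.
- readout.get_state(): the state, without advancing time (a new reading comes with each control period).
- vision.grab_frame(name): name is "scene" or "top"; returns the picture (420x560x3 uint8, red, green, blue); there is no depth.
- vision.camera_params(name): a dict with "vertical_fov" (degrees; the focal length in pixels is half the picture's height over the tangent of half this angle, whatever the lens; pixels are square), "cx", "cy" (the principal point, pixels), "view" (4x4, takes a point from world to camera coordinates). Camera axes: x right, y down, z forward; pixel columns grow to the right and rows downward; lengths in m; the calibration is good to about 2 mm. A picture is of the moment at which its call begins. camera_params takes no time and is no camera call.
- arm.hand_in(): hands the job in, once; it reports no verdict.
The state is a dict: "time_s": time; "joint_pos": joint angles; "joint_velocities": joint speeds; "joint_torque": joint torques, N m; "ee_pos": TCP position; "tool_rot": TCP orientation; "wrist_force": force on the tool from outside, world axes, zero at the start; "ft_torque": the same for the moment, N m; "opening": finger opening in m.
Only numpy, scipy, OpenCV 4.12 (cv2) and the standard library are available. Lean on these libraries where they do the work, as an engineer would, in place of code of your own. Each camera call takes 0.05 s, during which the arm holds its last target.

## Working session

There is one attempt and no reset: what is moved stays moved. The work goes in short steps, Python scripts to look and compute and a shell command to move; the robot and the scene stay as the last step left them, time stands still between calls to the robot, and variables do not carry over. Pictures are saved under pics/ and viewed, and the job is handed in when it is done.

```bash
mkdir -p pics; ls; python3 - <<'E'
from bench import readout, vision
import cv2,json
print(readout.get_state())
for n in ("scene","top"):
    p=vision.camera_params(n);print(n,p)
    im=vision.grab_frame(n);cv2.imwrite(f"pics/{n}0.png",im[:,:,::-1])
E
```

```text
pics
{'time_s': 0.0, 'joint_pos': array([-9.38878688e-01,  3.59365622e-01,  1.10339210e-02, -3.46447640e-04,
       -1.22407872e+00, -2.88129283e-01]), 'joint_velocities': array([-0.00039503,  0.00089189, -0.00038595,  0.0004649 , -0.00043351,
        0.00031441]), 'joint_torque': array([-5.74120695e-04, -5.83327460e+01,  2.93417537e+01,  6.93635345e+00,
       -5.97882463e-03, -3.28583872e-05]), 'ee_pos': array([ 0.22733882, -0.63504576,  0.23036724]), 'tool_rot': array([-1.70990734e-01,  9.85272293e-01,  7.95454367e-04, -2.12366054e-04]), 'wrist_force': array([0.11066704, 0.52154421, 0.46022671]), 'ft_torque': array([0.02103303, 0.01068918, 0.01880011]), 'opening': 0.08538836853542538}
scene {'vertical_fov': 48.47407023280306, 'cx': 276.47134000604706, 'cy': 210.49249308754634, 'view': array([[-0.34634652,  0.93801005, -0.01346231,  0.18755503],
       [ 0.55193735,  0.19214896, -0.81144558, -0.26777439],
       [-0.75855734, -0.28847171, -0.58427291,  1.74286778],
       [ 0.        ,  0.        ,  0.        ,  1.        ]])}
top {'vertical_fov': 52.40316433641694, 'cx': 280.80331657120365, 'cy': 209.66424487716313, 'view': array([[-1.36042834e-02, -9.99907257e-01,  6.32379425e-04,
         1.51659309e-02],
       [-9.81494839e-01,  1.32329572e-02, -1.91030807e-01,
         5.93743604e-01],
       [ 1.91004723e-01, -3.21951438e-03, -9.81583838e-01,
         9.03269128e-01],
       [ 0.00000000e+00,  0.00000000e+00,  0.00000000e+00,
         1.00000000e+00]])}
```

View pics/scene0.png

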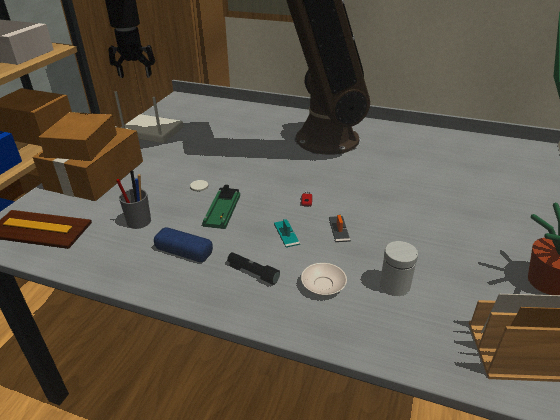

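View pics/top0.png

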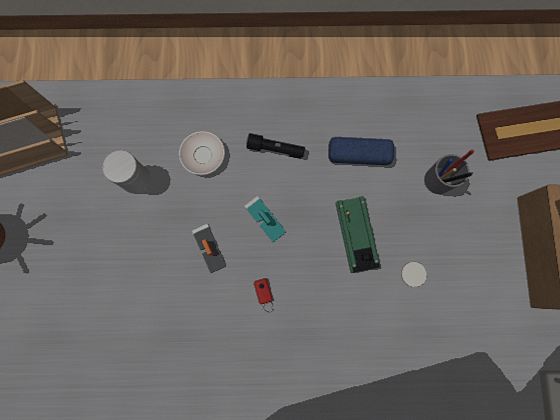

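Two candidates appear in the top view: a dark grey plate with an orange rib at (208,248) and a turquoise one at (265,220). The grey plate with the orange rib matches the blade description. The opener is at (357,233), with its keeper at the lower end (365,257). I'll confirm this in enlarged crops.

```bash
python3 - <<'E'
import cv2,numpy as np
im=cv2.imread("pics/top0.png")
a=cv2.resize(im[215:285,180:240],None,fx=6.5,fy=6.5,interpolation=cv2.INTER_CUBIC)
b=cv2.resize(im[188:278,325:390],None,fx=6,fy=6,interpolation=cv2.INTER_CUBIC)
h=max(a.shape[0],b.shape[0]);f=lambda q:cv2.copyMakeBorder(q,0,h-q.shape[0],0,10,cv2.BORDER_CONSTANT)
cv2.imwrite("pics/crop0.png",np.hstack([f(a),f(b)]))
im=cv2.imread("pics/scene0.png")
cv2.imwrite("pics/crop1.png",np.hstack([cv2.resize(im[180:235,195:250],None,fx=7,fy=7,interpolation=cv2.INTER_CUBIC),cv2.resize(im[200:255,310:365],None,fx=7,fy=7,interpolation=cv2.INTER_CUBIC)]))
E
```

```text
(no output)
```

View pics/crop0.png

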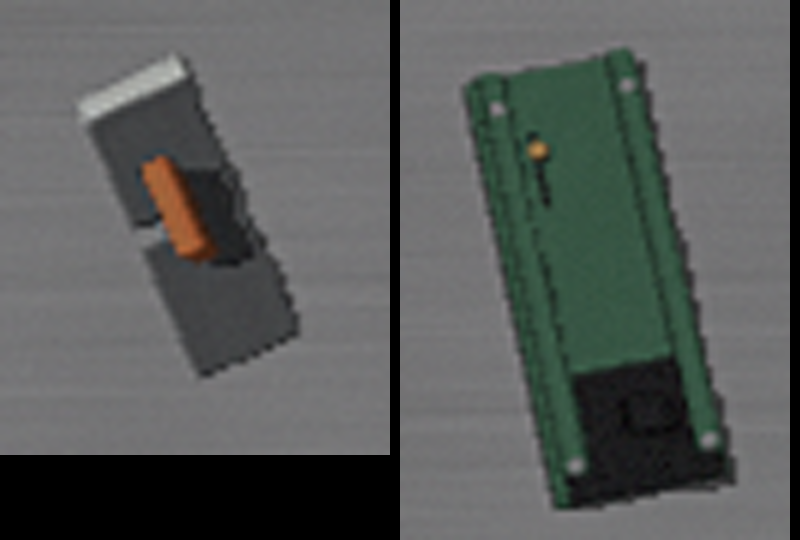

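View pics/crop1.png

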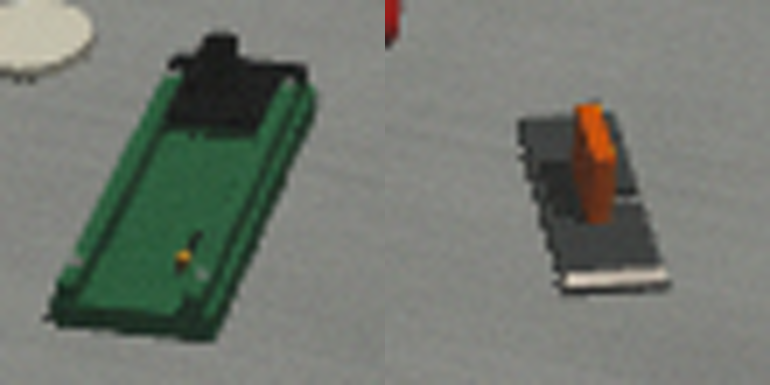

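```bash
cat > h.py <<'E'
import numpy as np,cv2
from bench import vision
def P(n):
    p=vision.camera_params(n);f=210/np.tan(np.radians(p['vertical_fov']/2));return p,f
def ray(n,u,v,z):
    p,f=P(n);R=p['view'][:3,:3];t=p['view'][:3,3];c=-R.T@t
    d=R.T@np.array([(u-p['cx'])/f,(v-p['cy'])/f,1]);return c+d*(z-c[2])/d[2]
def proj(n,X):
    p,f=P(n);q=p['view'][:3,:3]@X+p['view'][:3,3];return np.array([p['cx']+f*q[0]/q[2],p['cy']+f*q[1]/q[2]])
E
python3 - <<'E'
from h import *
np.set_printoptions(precision=4,suppress=True)
c=lambda u,v,s,x0,y0:(x0+(u+.5)/s-.5,y0+(v+.5)/s-.5)
A=lambda u,v,z:ray("top",*c(u,v,6.5,180,215),z)
B=lambda u,v,z:ray("top",*c(u-400,v,6,325,188),z)
print("blade corners");
for q in [(77,103),(180,52),(300,333),(203,377)]:print(A(*q,.004))
print("notch end/mouth",A(158,235,.002),A(140,237,.004))
for z,pts in ((.023,[(497,108),(627,86),(577,466),(709,441)]),(.019,[(537,149)]),(.014,[(530,133),(547,205)]),(.026,[(570,377),(674,357)]),(.052,[(625,385),(675,385),(680,430),(630,435)])):
  for q in pts: print(z,B(*q,z)[:2])
for n in ("scene","top"):
    im=vision.grab_frame(n);hsv=cv2.cvtColor(im,cv2.COLOR_RGB2HSV)
    for nm,m in (("orange",cv2.inRange(hsv,(4,150,60),(14,255,255))),("green",cv2.inRange(hsv,(60,60,30),(80,255,255))),("brass",cv2.inRange(hsv,(14,120,120),(28,255,255)))):
        k,l,s,ce=cv2.connectedComponentsWithStats(m)
        for i in range(1,k):
            if s[i,4]>3:
                r=cv2.minAreaRect(np.argwhere(l==i)[:,::-1].astype(np.float32));print(n,nm,s[i],ce[i],r)
p,f=P("top");print(-p['view'][:3,:3].T@p['view'][:3,3])
E
```

```text
blade corners
[0.5573 0.2181 0.004 ]
[0.5755 0.1812 0.004 ]
[0.4734 0.1364 0.004 ]
[0.4583 0.1707 0.004 ]
notch end/mouth [0.5092 0.1881 0.002 ] [0.5084 0.1942 0.004 ]
0.023 [ 0.6084 -0.1332]
0.023 [ 0.6165 -0.1843]
0.023 [ 0.4695 -0.1579]
0.023 [ 0.4782 -0.2085]
0.019 [ 0.5927 -0.1487]
0.014 [ 0.6    -0.1471]
0.014 [ 0.5713 -0.1525]
0.026 [ 0.503  -0.1563]
0.026 [ 0.5101 -0.1963]
0.052 [ 0.4973 -0.1721]
0.052 [ 0.497  -0.1906]
0.052 [ 0.4804 -0.1916]
0.052 [ 0.4788 -0.173 ]
scene orange [90 11  3  4  5] [91.2 12.4] ((91.50000762939453, 12.500000953674316), (1.4142134189605713, 2.8284268379211426), 45.0)
scene orange [143  15   4   3   5] [144.8  15.8] ((144.5, 16.0), (2.0, 3.0), 90.0)
scene orange [157  20   2   4   4] [157.25  21.5 ] ((157.1999969482422, 21.39999771118164), (0.6324555277824402, 3.1622774600982666), 18.43494987487793)
scene orange [155  25   2   4   4] [155.75  26.5 ] ((155.5, 26.5), (3.0, 1.0), 90.0)
scene orange [173  26   3   3   4] [174.    26.75] ((174.25001525878906, 26.750003814697266), (2.8284268379211426, 0.7071067094802856), 45.0)
scene orange [139  30   3
[... 14073 characters left out ...]
 407.9001] ((43.5, 402.0), (87.0, 34.0), 0.0)
scene brass [410 397  79  23 943] [437.7444 411.7147] ((449.0, 408.0), (78.0, 22.0), 0.0)
top orange [202 239  11  16  81] [206.8148 246.6914] ((206.90753173828125, 246.99658203125), (16.96592140197754, 4.800114154815674), 65.55604553222656)
top green [ 336  196   42   77 1623] [355.5274 228.0524] ((357.11761474609375, 233.5294189453125), (72.88862609863281, 29.06867790222168), 77.47119140625)
top brass [495 118  65  21 718] [527.8524 127.9554] ((527.7987670898438, 127.99221801757812), (11.217326164245605, 64.77610778808594), 80.90972137451172)
top brass [347 212   2   2   4] [347.5 212.5] ((347.5, 212.5), (1.0, 1.0), 90.0)
[0.4104 0.0102 1.    ]
```

The crops confirm it: grey plate, orange rib, pale strip at upper left, notch on the left. The brass pin is visible at crop (537,149), near the +x end of its slot. Next is a planner that prints the tool-axis shifts.

```bash
cat >> h.py <<'E'
from scipy.spatial.transform import Rotation as Ro
from bench import readout
np.set_printoptions(precision=4,suppress=True)
HO=np.array([.5877,-.1630]);HY=np.radians(10.0)
def H(x,y): # opener frame -> world xy
    c,s=np.cos(HY),np.sin(HY);return HO+[c*x-s*y,s*x+c*y]
def toH(p):
    c,s=np.cos(HY),np.sin(HY);d=np.array(p)[:2]-HO;return np.array([c*d[0]+s*d[1],-s*d[0]+c*d[1]])
def plan(x,y,z,yaw=None):
    s=readout.get_state();R=Ro.from_quat(s['tool_rot']);d=R.inv().apply(np.array([x,y,z])-s['ee_pos'])*1000
    if yaw is not None:
        cands=[]
        for k in (0,np.pi):
            a=np.radians(yaw)+k;X=np.array([np.cos(a),np.sin(a),0]);Z=np.array([0,0,-1]);M=np.c_[X,np.cross(Z,X),Z]
            cands.append((R.inv()*Ro.from_matrix(M)).as_rotvec())
        r=min(cands,key=np.linalg.norm)
    else:r=None
    print("shift mm",d,"rot",r,"| tcp",s['ee_pos'],"F",s['wrist_force'],"op",s['opening'],"t",s['time_s'])
E
python3 -c "
from h import *
plan(.516,.1766,.15,24.6)"
```

```text
shift mm [-545.3189  667.0177   81.3386] rot [ 0.001  -0.0001 -0.0856] | tcp [ 0.2274 -0.6352  0.2307] F [-0.165   0.2254  0.2034] op 0.08541954719286993 t 0.2
```

```bash
T='{"tx":-545,"ty":667,"tz":60,"rz":-0.086,"claw":40}'; python3 -m inch '[{"tx":-545,"ty":667,"tz":60,"rz":-0.086,"claw":40},{"tx":-545,"ty":667,"tz":60,"rz":-0.086,"claw":40},{"tx":-545,"ty":667,"tz":60,"rz":-0.086,"claw":40},{"tx":-545,"ty":667,"tz":60,"rz":-0.086,"claw":40},{"tx":-545,"ty":667,"tz":60,"rz":-0.086,"claw":40},{"tx":-545,"ty":667,"tz":60,"rz":-0.086,"claw":40},{"tx":-545,"ty":667,"tz":60,"rz":-0.086,"claw":40},{"tx":-545,"ty":667,"tz":60,"rz":-0.086,"claw":40},{"tx":-545,"ty":667,"tz":60,"rz":-0.086,"claw":40},{"tx":-545,"ty":667,"tz":60,"rz":-0.086,"claw":40}]' 40
python3 -c "
from h import *
plan(.516,.1766,.15,24.6)"
```

```text
shift mm [-545.3189  667.0177   81.3386] rot [ 0.001  -0.0001 -0.0856] | tcp [ 0.2274 -0.6352  0.2307] F [-0.165   0.2254  0.2034] op 0.08541954719286993 t 0.2schema error: expected keys tx, ty, tz, rx, ry, rz, claw
```

Every row needs all seven keys.

```bash
python3 -m inch '[{"tx":-545,"ty":667,"tz":60,"rx":0,"ry":0,"rz":-0.086,"claw":40},{"tx":-545,"ty":667,"tz":60,"rx":0,"ry":0,"rz":-0.086,"claw":40},{"tx":-545,"ty":667,"tz":60,"rx":0,"ry":0,"rz":-0.086,"claw":40},{"tx":-545,"ty":667,"tz":60,"rx":0,"ry":0,"rz":-0.086,"claw":40},{"tx":-545,"ty":667,"tz":60,"rx":0,"ry":0,"rz":-0.086,"claw":40},{"tx":-545,"ty":667,"tz":60,"rx":0,"ry":0,"rz":-0.086,"claw":40},{"tx":-545,"ty":667,"tz":60,"rx":0,"ry":0,"rz":-0.086,"claw":40},{"tx":-545,"ty":667,"tz":60,"rx":0,"ry":0,"rz":-0.086,"claw":40},{"tx":-545,"ty":667,"tz":60,"rx":0,"ry":0,"rz":-0.086,"claw":40},{"tx":-545,"ty":667,"tz":60,"rx":0,"ry":0,"rz":-0.086,"claw":40}]' 40
python3 -c "
from h import *
plan(.516,.1766,.15,24.6)"
```

```text
time_s: 1.2
ee_pos: [0.3946, -0.1636, 0.1968]
tool_rot: [-0.213, 0.977, -0.0, 0.001]
wrist_force: [2.1, 0.2, -0.1]
opening: 0.0399
shift mm [-252.0176  258.6712   46.9141] rot [-0.0004  0.001   0.0004] | tcp [ 0.3946 -0.1636  0.1968] F [ 2.1294  0.22   -0.0734] op 0.039868806245340824 t 1.2
```

```bash
python3 -m inch '[{"tx":-252,"ty":259,"tz":47,"rx":0,"ry":0,"rz":0,"claw":40},{"tx":-252,"ty":259,"tz":47,"rx":0,"ry":0,"rz":0,"claw":40},{"tx":-252,"ty":259,"tz":47,"rx":0,"ry":0,"rz":0,"claw":40},{"tx":-252,"ty":259,"tz":47,"rx":0,"ry":0,"rz":0,"claw":40},{"tx":-252,"ty":259,"tz":47,"rx":0,"ry":0,"rz":0,"claw":40},{"tx":-252,"ty":259,"tz":47,"rx":0,"ry":0,"rz":0,"claw":40},{"tx":-252,"ty":259,"tz":47,"rx":0,"ry":0,"rz":0,"claw":40},{"tx":-252,"ty":259,"tz":47,"rx":0,"ry":0,"rz":0,"claw":40},{"tx":-252,"ty":259,"tz":47,"rx":0,"ry":0,"rz":0,"claw":40},{"tx":-252,"ty":259,"tz":47,"rx":0,"ry":0,"rz":0,"claw":40},{"tx":-252,"ty":259,"tz":47,"rx":0,"ry":0,"rz":0,"claw":40}]' 40
python3 -c "
from h import *
plan(.516,.1766,.08,24.6)
for n in ('top','scene'):cv2.imwrite(f'pics/{n}1.png',vision.grab_frame(n)[:,:,::-1])
"
```

```text
time_s: 2.3
ee_pos: [0.5152, 0.1739, 0.1497]
tool_rot: [-0.213, 0.977, 0.0, -0.0]
wrist_force: [0.2, 0.3, -0.2]
opening: 0.0398
shift mm [-1.8962  2.1183 69.7436] rot [ 0.     -0.0001 -0.0004] | tcp [0.5152 0.1739 0.1497] F [ 0.1567  0.2957 -0.1831] op 0.039760433514490906 t 2.3
```

View pics/scene1.png

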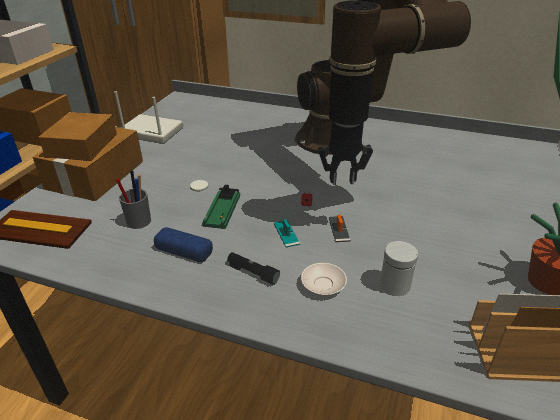

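The gripper is above the grey blade, which sits at scene px (340,225), and everything else is untouched. I'm descending.

```bash
python3 -m inch '[{"tx":-2,"ty":2,"tz":30,"rx":0,"ry":0,"rz":0,"claw":40},{"tx":-2,"ty":2,"tz":60,"rx":0,"ry":0,"rz":0,"claw":40},{"tx":-2,"ty":2,"tz":90,"rx":0,"ry":0,"rz":0,"claw":40},{"tx":-2,"ty":2,"tz":100,"rx":0,"ry":0,"rz":0,"claw":40},{"tx":-2,"ty":2,"tz":110,"rx":0,"ry":0,"rz":0,"claw":40},{"tx":-2,"ty":2,"tz":110,"rx":0,"ry":0,"rz":0,"claw":40}]' 40
python3 -c "
from h import *
plan(.516,.1766,.014,24.6)
a=vision.grab_frame('top')[215:285,170:250];b=vision.grab_frame('scene')[160:260,290:390]
cv2.imwrite('pics/c2.png',np.hstack([cv2.resize(a[:,:,::-1],(450,394)),cv2.resize(b[:,:,::-1],(340,394))]))
"
```

```text
time_s: 3.0
ee_pos: [0.5165, 0.1772, 0.0393]
tool_rot: [-0.213, 0.977, -0.0, -0.0]
wrist_force: [-0.3, -0.0, 0.3]
opening: 0.0398
shift mm [ 0.7177 -0.3484 25.3122] rot [-0.0002 -0.0007  0.    ] | tcp [0.5165 0.1772 0.0393] F [-0.2653 -0.0081  0.3202] op 0.03980699726392713 t 3.0
```

View pics/c2.png

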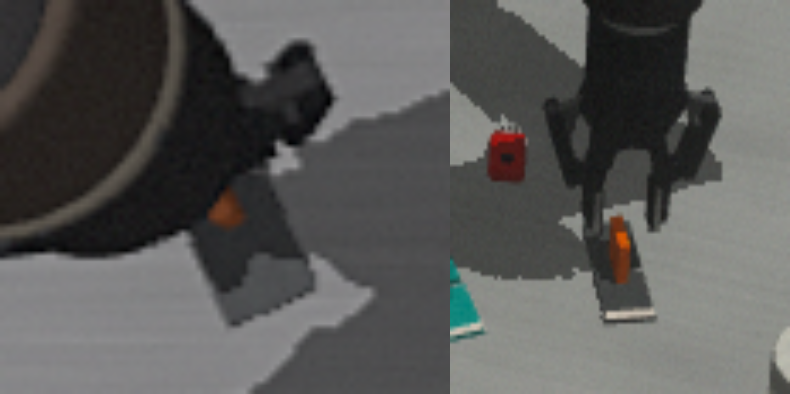

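The jaws straddle the rib, which shows at crop (620,248) between fingers at x≈593 and x≈657. I'll go down 25 mm and close.

```bash
python3 -m inch '[{"tx":0,"ty":0,"tz":10,"rx":0,"ry":0,"rz":0,"claw":40},{"tx":0,"ty":0,"tz":18,"rx":0,"ry":0,"rz":0,"claw":40},{"tx":0,"ty":0,"tz":25,"rx":0,"ry":0,"rz":0,"claw":40},{"tx":0,"ty":0,"tz":25,"rx":0,"ry":0,"rz":0,"claw":40},{"tx":0,"ty":0,"tz":25,"rx":0,"ry":0,"rz":0,"claw":5},{"tx":0,"ty":0,"tz":25,"rx":0,"ry":0,"rz":0,"claw":5},{"tx":0,"ty":0,"tz":25,"rx":0,"ry":0,"rz":0,"claw":5},{"tx":0,"ty":0,"tz":25,"rx":0,"ry":0,"rz":0,"claw":5},{"tx":0,"ty":0,"tz":25,"rx":0,"ry":0,"rz":0,"claw":5},{"tx":0,"ty":0,"tz":25,"rx":0,"ry":0,"rz":0,"claw":5}]' 40
python3 -c "
from h import *
plan(.516,.1766,.014,24.6)"
```

```text
time_s: 4.1
ee_pos: [0.5168, 0.1778, 0.0148]
tool_rot: [-0.213, 0.977, 0.0, 0.0]
wrist_force: [-1.1, -0.0, 2.3]
opening: 0.009
shift mm [ 1.1772 -0.7655  0.8277] rot [0.0001 0.0005 0.0005] | tcp [0.5168 0.1778 0.0148] F [-1.1243 -0.0402  2.293 ] op 0.00901297907583733 t 4.1
```

Gripped, opening 9.0 mm. I'll lift and refine the pin and blade x positions from the first pictures.

```bash
python3 -m inch '[{"tx":0,"ty":0,"tz":-10,"rx":0,"ry":0,"rz":0,"claw":5},{"tx":0,"ty":0,"tz":-30,"rx":0,"ry":0,"rz":0,"claw":5},{"tx":0,"ty":0,"tz":-60,"rx":0,"ry":0,"rz":0,"claw":5},{"tx":0,"ty":0,"tz":-90,"rx":0,"ry":0,"rz":0,"claw":5},{"tx":0,"ty":0,"tz":-100,"rx":0,"ry":0,"rz":0,"claw":5},{"tx":0,"ty":0,"tz":-100,"rx":0,"ry":0,"rz":0,"claw":5}]' 40
python3 - <<'E'
from h import *
def cen(f,box,lo,hi,n,z):
    im=cv2.imread(f)[:,:,::-1].astype(np.uint8);x0,y0,x1,y1=box;h=cv2.cvtColor(im[y0:y1,x0:x1],cv2.COLOR_RGB2HSV)
    m=cv2.inRange(h,lo,hi);M=cv2.moments(m,True);u,v=x0+M['m10']/M['m00'],y0+M['m01']/M['m00'];print(n,M['m00'],u,v,toH(ray(n,u,v,z)))
cen("pics/top0.png",(340,203,355,222),(10,90,90),(30,255,255),"top",.019)
cen("pics/scene0.png",(214,208,230,224),(10,90,60),(30,255,255),"scene",.018)
c=proj
print("end corners from scene: origin x=+40,y=+-22 proj",[proj("scene",np.r_[H(x,y),.014]) for x,y in((40,0),(.04,.022),(.04,-.022))][1:])
plan(*H(.0088,0),.095,10)
for n in ('top','scene'):cv2.imwrite(f'pics/{n}3.png',vision.grab_frame(n)[:,:,::-1])
im=cv2.imread('pics/scene3.png');cv2.imwrite('pics/c3.png',cv2.resize(im[120:250,290:420],None,fx=4.5,fy=4.5,interpolation=cv2.INTER_CUBIC))
E
```

```text
time_s: 4.7
ee_pos: [0.5174, 0.1782, 0.1166]
tool_rot: [-0.213, 0.977, 0.001, 0.002]
wrist_force: [-0.5, 0.6, -0.8]
opening: 0.0092
top 6.0 347.5 212.5 [0.0071 0.013 ]
scene 3.0 220.66666666666666 216.33333333333334 [0.0083 0.0123]
end corners from scene: origin x=+40,y=+-22 proj [array([221.0411, 224.4972]), array([205.879 , 222.9593])]
shift mm [  69.8285 -341.7186   21.0589] rot [0.0013 0.0035 0.2553] | tcp [0.5174 0.1782 0.1166] F [-0.5035  0.5731 -0.758 ] op 0.009226512155724217 t 4.7
```

View pics/c3.png

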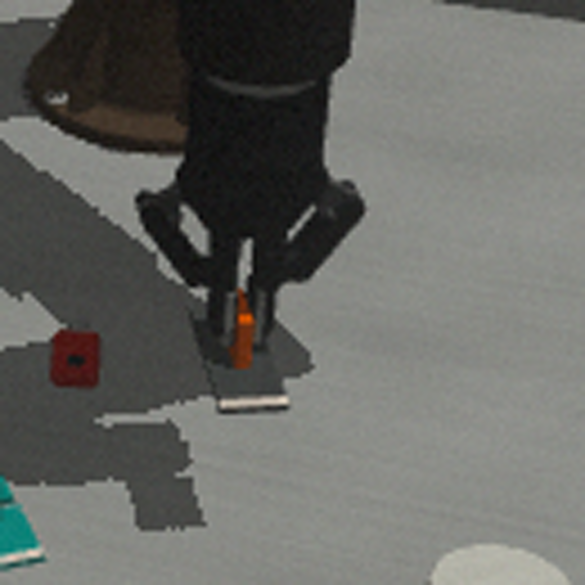

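The blade is held level, strip forward, at crop (252,405). Both views put the pin at x ≈ 7–8 mm in the opener frame. I'm carrying it over.

```bash
python3 -m inch '[{"tx":70,"ty":-342,"tz":5,"rx":0,"ry":0,"rz":0.255,"claw":5},{"tx":70,"ty":-342,"tz":5,"rx":0,"ry":0,"rz":0.255,"claw":5},{"tx":70,"ty":-342,"tz":5,"rx":0,"ry":0,"rz":0.255,"claw":5},{"tx":70,"ty":-342,"tz":5,"rx":0,"ry":0,"rz":0.255,"claw":5},{"tx":70,"ty":-342,"tz":5,"rx":0,"ry":0,"rz":0.255,"claw":5},{"tx":70,"ty":-342,"tz":5,"rx":0,"ry":0,"rz":0.255,"claw":5},{"tx":70,"ty":-342,"tz":5,"rx":0,"ry":0,"rz":0.255,"claw":5},{"tx":70,"ty":-342,"tz":5,"rx":0,"ry":0,"rz":0.255,"claw":5},{"tx":70,"ty":-342,"tz":5,"rx":0,"ry":0,"rz":0.255,"claw":5},{"tx":70,"ty":-342,"tz":5,"rx":0,"ry":0,"rz":0.255,"claw":5},{"tx":70,"ty":-342,"tz":5,"rx":0,"ry":0,"rz":0.255,"claw":5},{"tx":70,"ty":-342,"tz":5,"rx":0,"ry":0,"rz":0.255,"claw":5}]' 40
python3 -c "
from h import *
plan(*H(.0088,0),.05,10)
for n in ('top','scene'):cv2.imwrite(f'pics/{n}4.png',vision.grab_frame(n)[:,:,::-1])
a=cv2.imread('pics/scene4.png')[130:250,170:290];b=cv2.imread('pics/top4.png')[160:290,300:430]
cv2.imwrite('pics/c4.png',np.hstack([cv2.resize(a,(395,395),interpolation=cv2.INTER_CUBIC),cv2.resize(b,(395,395),interpolation=cv2.INTER_CUBIC)]))
"
```

```text
time_s: 6.0
ee_pos: [0.5954, -0.1612, 0.1096]
tool_rot: [-0.088, 0.996, 0.0, -0.0]
wrist_force: [-0.2, -0.6, -1.3]
opening: 0.0095
shift mm [-0.8678 -0.4414 59.5527] rot [ 0.0001 -0.0001  0.002 ] | tcp [ 0.5954 -0.1612  0.1096] F [-0.1644 -0.6143 -1.2965] op 0.009468913713047734 t 6.0
```

View pics/c4.png

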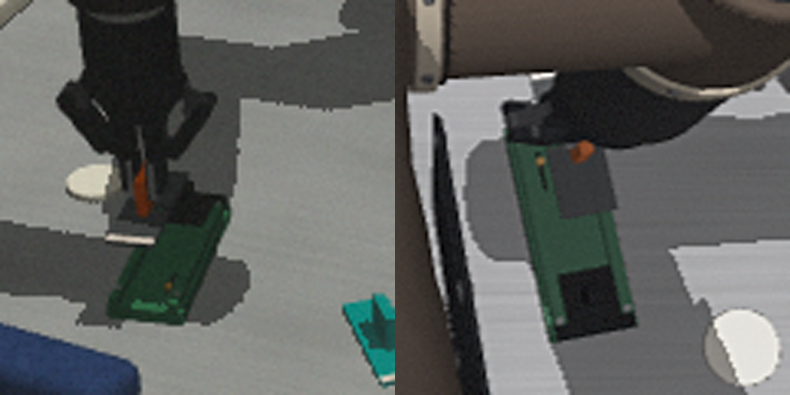

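The blade is held level with its tail towards the keeper. I'll use its tail edge at crop (561,217)–(617,208) to check the blade's offset in the grip.

```bash
python3 -c "
from h import *
im=cv2.imread('pics/top4.png')
cv2.imwrite('pics/c5.png',cv2.resize(im[195:245,335:385],(600,600),interpolation=cv2.INTER_CUBIC))
"
```

```text
(no output)
```

View pics/c5.png

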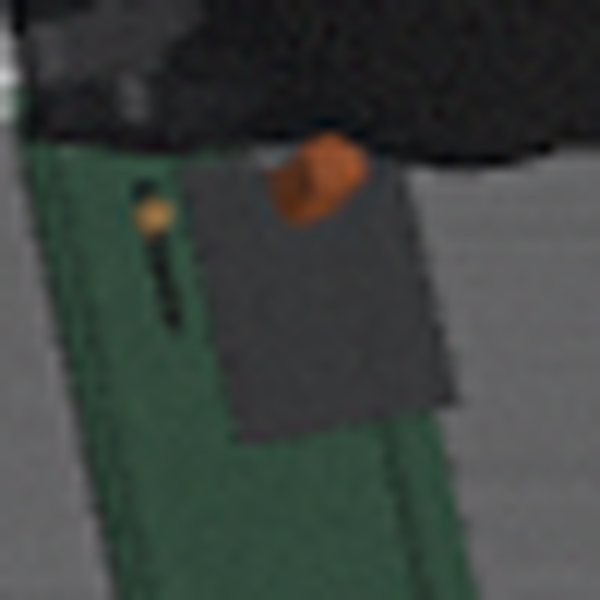

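```bash
python3 -c "
from h import *
c=lambda u,v:(335+(u+.5)/12-.5,195+(v+.5)/12-.5)
a=toH(ray('top',*c(237,443),.0985));b=toH(ray('top',*c(458,404),.0985))
print(a,b,(a+b)/2+[.055,0],'tcp',toH(readout.get_state()['ee_pos']))
for q,z in (((154,215),.019),((143,180),.014),((178,332),.014)):print(toH(ray('top',*c(*q),z)))
"
```

```text
[-0.048  0.023] [-0.0485 -0.0172] [0.0067 0.0029] tcp [0.008  0.0002]
[0.0073 0.0133]
[0.0153 0.013 ]
[-0.0155  0.0128]
```

```bash
python3 -c "
from h import *
im=cv2.imread('pics/scene4.png')
cv2.imwrite('pics/c6.png',np.hstack([cv2.resize(im[180:220,190:230],(390,390),interpolation=cv2.INTER_CUBIC),cv2.resize(cv2.imread('pics/scene0.png')[185:230,198:243],(390,390),interpolation=cv2.INTER_CUBIC)]))
"
```

```text
(no output)
```

View pics/c6.png

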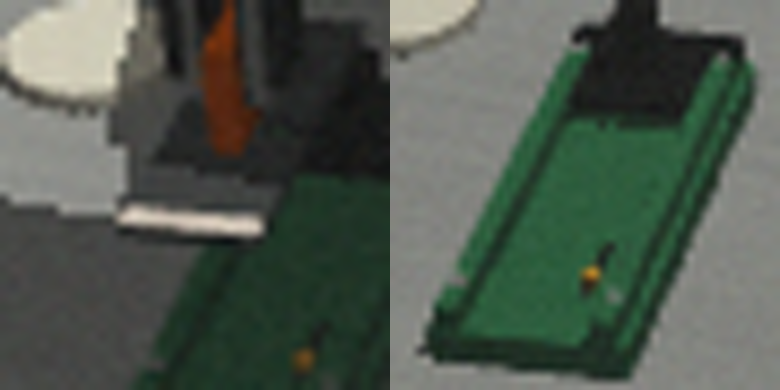

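```bash
python3 -c "
from h import *
c=lambda u,v:(190+(u+.5)/9.75-.5,180+(v+.5)/9.75-.5)
d=lambda u,v:(198+(u-390+.5)/8.667-.5,185+(v+.5)/8.667-.5)
a=toH(ray('scene',*c(118,226),.0975));b=toH(ray('scene',*c(264,239),.0975));print('blade end',a,b,(a+b)/2-[.055,0])
for q in((459,281),(616,296)):print('screw',toH(ray('scene',*d(*q),.024)))
print('pin',toH(ray('scene',*d(591,273),.019)))
e=lambda u,v:(325+(u-400+.5)/6-.5,188+(v+.5)/6-.5)
for q in((497,108),(627,86),(577,466),(709,441)):print('top screw',toH(ray('top',*e(*q),.024)))
"
```

```text
blade end [ 0.0605 -0.0185] [0.0601 0.0227] [0.0053 0.0021]
screw [ 0.0259 -0.0264]
screw [0.0256 0.0263]
pin [0.0083 0.0126]
top screw [0.0254 0.0259]
top screw [ 0.0245 -0.0257]
top screw [-0.1156  0.0257]
top screw [-0.1157 -0.0256]
```

Both views agree that the blade sits about 2.5 mm too far in +y relative to the opener. I'm correcting that plus about 1.3 mm in x, going down to just above the rails, and looking again.

```bash
python3 -m inch '[{"tx":-1,"ty":-2.5,"tz":20,"rx":0,"ry":0,"rz":0,"claw":5},{"tx":-1.3,"ty":-2.5,"tz":40,"rx":0,"ry":0,"rz":0,"claw":5},{"tx":-1.3,"ty":-2.5,"tz":50,"rx":0,"ry":0,"rz":0,"claw":5},{"tx":-1.3,"ty":-2.5,"tz":58,"rx":0,"ry":0,"rz":0,"claw":5},{"tx":-1.3,"ty":-2.5,"tz":63,"rx":0,"ry":0,"rz":0,"claw":5},{"tx":-1.3,"ty":-2.5,"tz":65,"rx":0,"ry":0,"rz":0,"claw":5},{"tx":-1.3,"ty":-2.5,"tz":65,"rx":0,"ry":0,"rz":0,"claw":5},{"tx":-1.3,"ty":-2.5,"tz":65,"rx":0,"ry":0,"rz":0,"claw":5}]' 40
python3 -c "
from h import *
plan(*H(.0093,-.0023),.029,10)
print(toH(readout.get_state()['ee_pos']))
for n in ('top','scene'):cv2.imwrite(f'pics/{n}7.png',vision.grab_frame(n)[:,:,::-1])
a=cv2.imread('pics/scene7.png')[185:235,195:245];b=cv2.imread('pics/top7.png')[200:250,335:385]
cv2.imwrite('pics/c7.png',np.hstack([cv2.resize(a,(395,395),interpolation=cv2.INTER_CUBIC),cv2.resize(b,(395,395),interpolation=cv2.INTER_CUBIC)]))
"
```

```text
time_s: 6.9
ee_pos: [0.5976, -0.1647, 0.0451]
tool_rot: [-0.087, 0.996, -0.0, 0.0]
wrist_force: [-0.2, -0.2, -0.2]
opening: 0.0092
shift mm [ 0.147   1.0776 16.1374] rot [-0.0002  0.0009  0.0004] | tcp [ 0.5976 -0.1647  0.0451] F [-0.1836 -0.2047 -0.1911] op 0.00921500394079564 t 6.9
[ 0.0094 -0.0034]
```

View pics/c7.png

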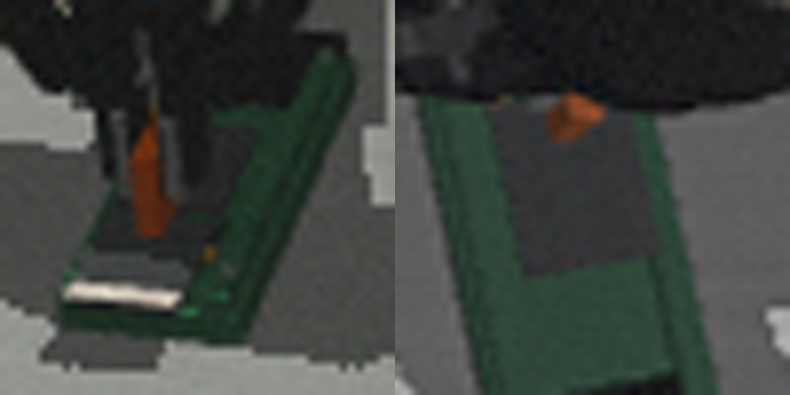

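```bash
python3 -c "
from h import *
c=lambda u,v:(335+(u-395+.5)/7.9-.5,200+(v+.5)/7.9-.5)
d=lambda u,v:(195+(u+.5)/7.9-.5,185+(v+.5)/7.9-.5)
a=toH(ray('top',*c(526,276),.0343));b=toH(ray('top',*c(659,248),.0343));print(a,b,(a+b)/2+[.055,0])
a=toH(ray('scene',*d(63,296),.0335));b=toH(ray('scene',*d(179,307),.0335));print(a,b,(a+b)/2-[.055,0])
print(toH(readout.get_state()['ee_pos']))
im=cv2.imread('pics/top7.png');cv2.imwrite('pics/c8.png',cv2.resize(im[203:243,345:385],(600,600),interpolation=cv2.INTER_CUBIC))
"
```

```text
[-0.0466  0.0189] [-0.0458 -0.0207] [ 0.0088 -0.0009]
[ 0.0618 -0.0227] [0.0614 0.0189] [ 0.0066 -0.0019]
[ 0.0094 -0.0034]
```

View pics/c8.png

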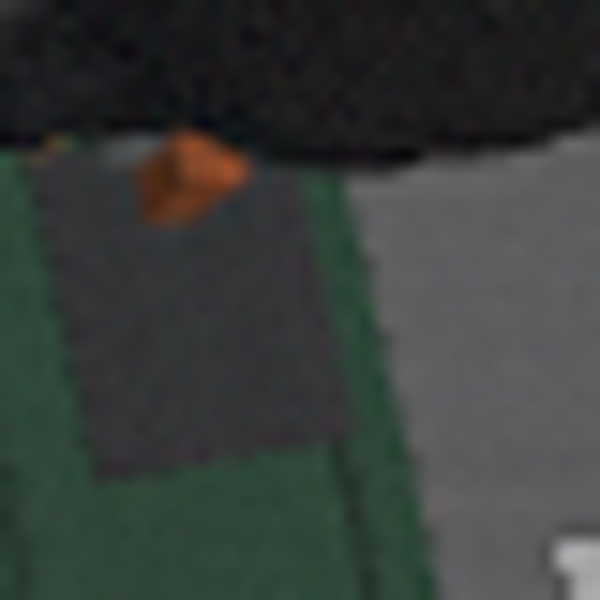

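Mean of the views: the blade is at (7.7,−1.4) mm and the pin at about 7.7 mm. I'm correcting y by +1.3 mm and descending slowly to just above the pin.

```bash
python3 -m inch '[{"tx":0,"ty":1.3,"tz":0,"rx":0,"ry":0,"rz":0,"claw":5},{"tx":0,"ty":1.3,"tz":2,"rx":0,"ry":0,"rz":0,"claw":5},{"tx":0,"ty":1.3,"tz":4,"rx":0,"ry":0,"rz":0,"claw":5},{"tx":0,"ty":1.3,"tz":5,"rx":0,"ry":0,"rz":0,"claw":5},{"tx":0,"ty":1.3,"tz":6,"rx":0,"ry":0,"rz":0,"claw":5},{"tx":0,"ty":1.3,"tz":6.7,"rx":0,"ry":0,"rz":0,"claw":5},{"tx":0,"ty":1.3,"tz":7.4,"rx":0,"ry":0,"rz":0,"claw":5},{"tx":0,"ty":1.3,"tz":8,"rx":0,"ry":0,"rz":0,"claw":5},{"tx":0,"ty":1.3,"tz":8.5,"rx":0,"ry":0,"rz":0,"claw":5},{"tx":0,"ty":1.3,"tz":9,"rx":0,"ry":0,"rz":0,"claw":5},{"tx":0,"ty":1.3,"tz":9,"rx":0,"ry":0,"rz":0,"claw":5}]'
python3 -c "
from h import *
s=readout.get_state();print(toH(s['ee_pos']),s['ee_pos'][2],s['wrist_force'],s['ft_torque'])"
```

```text
time_s: 8.1
ee_pos: [0.5969, -0.1634, 0.0355]
tool_rot: [-0.087, 0.996, 0.0, -0.0]
wrist_force: [-0.2, -0.2, -0.4]
opening: 0.0092
[ 0.009 -0.002] 0.03549832357198389 [-0.2373 -0.1892 -0.3694] [0.0636 0.0348 0.0604]
```

The underside is about 20.7 mm up, between the rails, with no contact. I'm feeling downwards for the pin.

```bash
python3 -m inch '[{"tx":0,"ty":0,"tz":0.5,"rx":0,"ry":0,"rz":0,"claw":5},{"tx":0,"ty":0,"tz":1,"rx":0,"ry":0,"rz":0,"claw":5},{"tx":0,"ty":0,"tz":1.5,"rx":0,"ry":0,"rz":0,"claw":5},{"tx":0,"ty":0,"tz":2,"rx":0,"ry":0,"rz":0,"claw":5},{"tx":0,"ty":0,"tz":2.4,"rx":0,"ry":0,"rz":0,"claw":5},{"tx":0,"ty":0,"tz":2.4,"rx":0,"ry":0,"rz":0,"claw":5}]'
python3 -c "
from h import *
s=readout.get_state();print(toH(s['ee_pos']),s['ee_pos'][2],s['wrist_force'],s['ft_torque'])"
```

```text
time_s: 8.7
ee_pos: [0.5969, -0.1634, 0.0331]
tool_rot: [-0.087, 0.996, 0.0, -0.0]
wrist_force: [-0.7, -0.9, -0.1]
opening: 0.0092
[ 0.009 -0.002] 0.0330578711897104 [-0.7087 -0.8585 -0.1201] [ 0.0093 -0.0575 -0.0121]
```

```bash
python3 -m inch '[{"tx":0,"ty":0,"tz":0.5,"rx":0,"ry":0,"rz":0,"claw":5},{"tx":0,"ty":0,"tz":1,"rx":0,"ry":0,"rz":0,"claw":5},{"tx":0,"ty":0,"tz":1.2,"rx":0,"ry":0,"rz":0,"claw":5},{"tx":0,"ty":0,"tz":1.2,"rx":0,"ry":0,"rz":0,"claw":5}]'
python3 -c "
from h import *
s=readout.get_state();print(toH(s['ee_pos']),s['ee_pos'][2],s['wrist_force'],s['ft_torque'])"
```

```text
time_s: 9.1
ee_pos: [0.5969, -0.1634, 0.0319]
tool_rot: [-0.087, 0.996, 0.0, -0.0]
wrist_force: [-1.1, 0.5, -1.1]
opening: 0.0092
[ 0.009 -0.002] 0.03191800506773096 [-1.1153  0.4599 -1.1389] [-0.0029  0.0227  0.0574]
```

The underside is now below the pin's top (17.1 against 19 mm) with no force, so the pin is in the notch. I'm continuing gently to the bed.

```bash
python3 -m inch '[{"tx":0,"ty":0,"tz":0.5,"rx":0,"ry":0,"rz":0,"claw":5},{"tx":0,"ty":0,"tz":1,"rx":0,"ry":0,"rz":0,"claw":5},{"tx":0,"ty":0,"tz":1.5,"rx":0,"ry":0,"rz":0,"claw":5},{"tx":0,"ty":0,"tz":2,"rx":0,"ry":0,"rz":0,"claw":5},{"tx":0,"ty":0,"tz":2.4,"rx":0,"ry":0,"rz":0,"claw":5},{"tx":0,"ty":0,"tz":2.4,"rx":0,"ry":0,"rz":0,"claw":5}]'
python3 -c "
from h import *
s=readout.get_state();print(toH(s['ee_pos']),s['ee_pos'][2],s['wrist_force'],s['ft_torque'])"
```

```text
time_s: 9.7
ee_pos: [0.5969, -0.1634, 0.0295]
tool_rot: [-0.087, 0.996, 0.0, -0.0]
wrist_force: [0.1, 0.7, -0.3]
opening: 0.0091
[ 0.009 -0.002] 0.029473886493942992 [ 0.071   0.6991 -0.3355] [ 0.0025  0.014  -0.011 ]
```

```bash
python3 -m inch '[{"tx":0,"ty":0,"tz":0.3,"rx":0,"ry":0,"rz":0,"claw":5},{"tx":0,"ty":0,"tz":0.6,"rx":0,"ry":0,"rz":0,"claw":5},{"tx":0,"ty":0,"tz":0.8,"rx":0,"ry":0,"rz":0,"claw":5},{"tx":0,"ty":0,"tz":0.8,"rx":0,"ry":0,"rz":0,"claw":5}]'
python3 -c "
from h import *
s=readout.get_state();print(toH(s['ee_pos']),s['ee_pos'][2],s['wrist_force'],s['ft_torque'])
for n in ('top','scene'):cv2.imwrite(f'pics/{n}9.png',vision.grab_frame(n)[:,:,::-1])
a=cv2.imread('pics/scene9.png')[185:235,195:245];b=cv2.imread('pics/top9.png')[190:280,325:395]
cv2.imwrite('pics/c9.png',np.hstack([cv2.resize(a,(450,450),interpolation=cv2.INTER_CUBIC),cv2.resize(b,(350,450),interpolation=cv2.INTER_CUBIC)]))
"
```

```text
time_s: 10.1
ee_pos: [0.597, -0.1634, 0.0289]
tool_rot: [-0.087, 0.996, -0.0, 0.0]
wrist_force: [-0.2, 1.0, 0.1]
opening: 0.0092
[ 0.0091 -0.002 ] 0.028880888706208425 [-0.1587  1.0093  0.1172] [ 0.0843  0.1439 -0.0193]
```

View pics/c9.png

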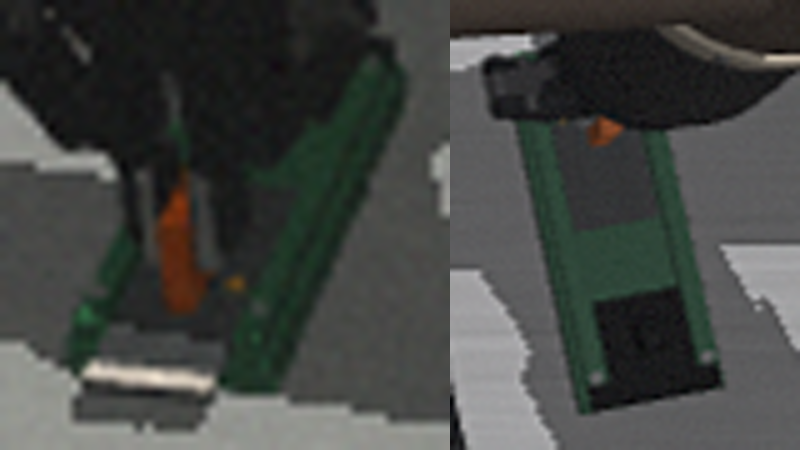

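The blade lies between the rails with the pin (orange dot at crop (235,283)) beside the rib in the notch. It touched at z=28.9 mm, which is the expected seated height. I'm releasing and lifting.

```bash
python3 -m inch '[{"tx":0,"ty":0,"tz":0.2,"rx":0,"ry":0,"rz":0,"claw":14},{"tx":0,"ty":0,"tz":0.2,"rx":0,"ry":0,"rz":0,"claw":22},{"tx":0,"ty":0,"tz":0.2,"rx":0,"ry":0,"rz":0,"claw":30},{"tx":0,"ty":0,"tz":0,"rx":0,"ry":0,"rz":0,"claw":30},{"tx":0,"ty":0,"tz":-10,"rx":0,"ry":0,"rz":0,"claw":30},{"tx":0,"ty":0,"tz":-30,"rx":0,"ry":0,"rz":0,"claw":30},{"tx":0,"ty":0,"tz":-60,"rx":0,"ry":0,"rz":0,"claw":30},{"tx":0,"ty":0,"tz":-80,"rx":0,"ry":0,"rz":0,"claw":30},{"tx":0,"ty":0,"tz":-80,"rx":0,"ry":0,"rz":0,"claw":30}]'
python3 -c "
from h import *
for n in ('top','scene'):cv2.imwrite(f'pics/{n}10.png',vision.grab_frame(n)[:,:,::-1])
a=cv2.imread('pics/scene10.png')[175:235,190:250];b=cv2.imread('pics/top10.png')[190:280,325:395]
cv2.imwrite('pics/c10.png',np.hstack([cv2.resize(a,(450,450),interpolation=cv2.INTER_CUBIC),cv2.resize(b,(350,450),interpolation=cv2.INTER_CUBIC)]))
print(toH(readout.get_state()['ee_pos']))
"
```

```text
time_s: 11.1
ee_pos: [0.5992, -0.1636, 0.1131]
tool_rot: [-0.088, 0.996, -0.001, 0.003]
wrist_force: [0.6, 0.5, -0.5]
opening: 0.03
[ 0.0093 -0.0019]
```

View pics/c10.png

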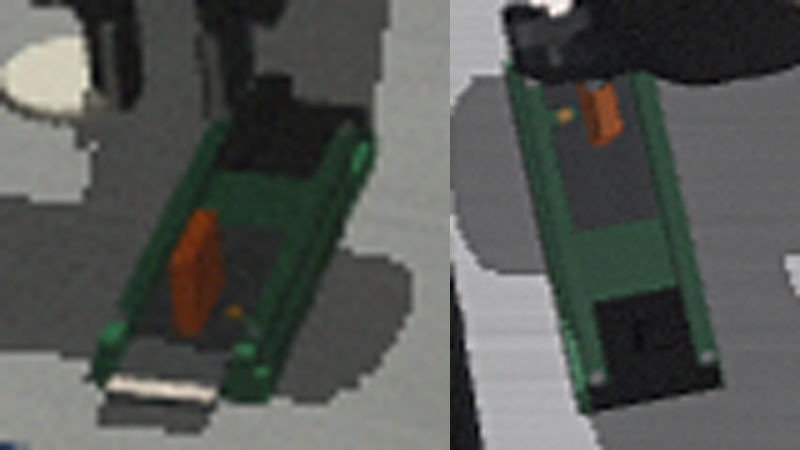

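The blade is flat in the channel with its notch round the brass pin at crop (565,115), strip jutting out. The keeper is still back. I'm moving over the knob.

```bash
python3 -m inch '[{"tx":50,"ty":0,"tz":0,"rx":0,"ry":0,"rz":0,"claw":30},{"tx":95,"ty":0,"tz":0,"rx":0,"ry":0,"rz":0,"claw":30},{"tx":110,"ty":0,"tz":0,"rx":0,"ry":0,"rz":0,"claw":30},{"tx":110,"ty":0,"tz":20,"rx":0,"ry":0,"rz":0,"claw":30},{"tx":110,"ty":0,"tz":40,"rx":0,"ry":0,"rz":0,"claw":30},{"tx":110,"ty":0,"tz":48,"rx":0,"ry":0,"rz":0,"claw":30},{"tx":110,"ty":0,"tz":48,"rx":0,"ry":0,"rz":0,"claw":30},{"tx":110,"ty":0,"tz":48,"rx":0,"ry":0,"rz":0,"claw":30}]'
python3 -c "
from h import *
for n in ('top','scene'):cv2.imwrite(f'pics/{n}11.png',vision.grab_frame(n)[:,:,::-1])
a=cv2.imread('pics/scene11.png')[155:235,180:260];b=cv2.imread('pics/top11.png')[190:280,325:395]
cv2.imwrite('pics/c11.png',np.hstack([cv2.resize(a,(450,450),interpolation=cv2.INTER_CUBIC),cv2.resize(b,(350,450),interpolation=cv2.INTER_CUBIC)]))
print(toH(readout.get_state()['ee_pos']))
plan(*H(-.1005,-.0018),.032,10)
"
```

```text
time_s: 12.0
ee_pos: [0.4889, -0.1825, 0.0609]
tool_rot: [-0.087, 0.996, -0.0, -0.0]
wrist_force: [0.6, -0.1, 0.9]
opening: 0.03
[-0.1003 -0.0021]
shift mm [ 0.1987  0.3286 29.3828] rot [-0.0003  0.0009  0.0005] | tcp [ 0.4893 -0.1825  0.0614] F [ 0.7056 -0.255   1.1808] op 0.030204296116976007 t 12.1
```

View pics/c11.png

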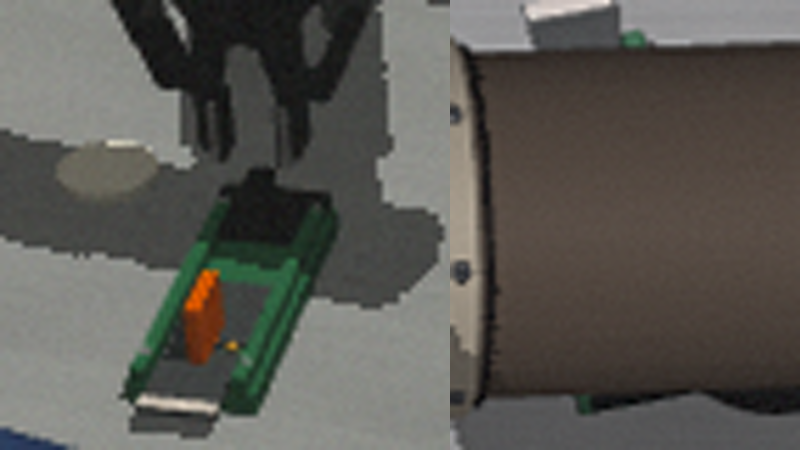

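The fingers at crop x≈222 and x≈290 straddle the knob at (262,182). I'm lowering and pinching lightly.

```bash
python3 -m inch '[{"tx":0,"ty":0.3,"tz":10,"rx":0,"ry":0,"rz":0,"claw":30},{"tx":0,"ty":0.3,"tz":20,"rx":0,"ry":0,"rz":0,"claw":30},{"tx":0,"ty":0.3,"tz":26,"rx":0,"ry":0,"rz":0,"claw":30},{"tx":0,"ty":0.3,"tz":28,"rx":0,"ry":0,"rz":0,"claw":30},{"tx":0,"ty":0.3,"tz":28,"rx":0,"ry":0,"rz":0,"claw":30},{"tx":0,"ty":0.3,"tz":28,"rx":0,"ry":0,"rz":0,"claw":10},{"tx":0,"ty":0.3,"tz":28,"rx":0,"ry":0,"rz":0,"claw":10},{"tx":0,"ty":0.3,"tz":28,"rx":0,"ry":0,"rz":0,"claw":10},{"tx":0,"ty":0.3,"tz":28,"rx":0,"ry":0,"rz":0,"claw":10},{"tx":0,"ty":0.3,"tz":28,"rx":0,"ry":0,"rz":0,"claw":10}]' 25
python3 -c "
from h import *
print(toH(readout.get_state()['ee_pos']))"
```

```text
time_s: 13.1
ee_pos: [0.4887, -0.1821, 0.033]
tool_rot: [-0.087, 0.996, 0.0, 0.0]
wrist_force: [-0.1, 1.9, 1.8]
opening: 0.0132
[-0.1008 -0.0016]
```

Knob pinched, opening 13.2 mm. I'm sliding it forward.

```bash
python3 -m inch '[{"tx":-2,"ty":0,"tz":0,"rx":0,"ry":0,"rz":0,"claw":10},{"tx":-5,"ty":0,"tz":0,"rx":0,"ry":0,"rz":0,"claw":10},{"tx":-8,"ty":0,"tz":0,"rx":0,"ry":0,"rz":0,"claw":10},{"tx":-12,"ty":0,"tz":0,"rx":0,"ry":0,"rz":0,"claw":10},{"tx":-16,"ty":0,"tz":0,"rx":0,"ry":0,"rz":0,"claw":10},{"tx":-20,"ty":0,"tz":0,"rx":0,"ry":0,"rz":0,"claw":10},{"tx":-24,"ty":0,"tz":0,"rx":0,"ry":0,"rz":0,"claw":10},{"tx":-28,"ty":0,"tz":0,"rx":0,"ry":0,"rz":0,"claw":10},{"tx":-32,"ty":0,"tz":0,"rx":0,"ry":0,"rz":0,"claw":10},{"tx":-36,"ty":0,"tz":0,"rx":0,"ry":0,"rz":0,"claw":10},{"tx":-39,"ty":0,"tz":0,"rx":0,"ry":0,"rz":0,"claw":10},{"tx":-40,"ty":0,"tz":0,"rx":0,"ry":0,"rz":0,"claw":10}]'
python3 -c "
from h import *
print(toH(readout.get_state()['ee_pos']))"
```

```text
time_s: 14.3
ee_pos: [0.5282, -0.1752, 0.0329]
tool_rot: [-0.087, 0.996, -0.0, -0.0]
wrist_force: [-2.3, 1.8, 5.7]
opening: 0.0134
[-0.0607 -0.0017]
```

Resistance is 2.3 N, ordinary friction. I'm easing it on to the stop.

```bash
python3 -m inch '[{"tx":-1,"ty":0,"tz":0,"rx":0,"ry":0,"rz":0,"claw":10},{"tx":-2,"ty":0,"tz":0,"rx":0,"ry":0,"rz":0,"claw":10},{"tx":-3,"ty":0,"tz":0,"rx":0,"ry":0,"rz":0,"claw":10},{"tx":-4,"ty":0,"tz":0,"rx":0,"ry":0,"rz":0,"claw":10},{"tx":-5,"ty":0,"tz":0,"rx":0,"ry":0,"rz":0,"claw":10},{"tx":-6,"ty":0,"tz":0,"rx":0,"ry":0,"rz":0,"claw":10},{"tx":-6,"ty":0,"tz":0,"rx":0,"ry":0,"rz":0,"claw":10}]'
python3 -c "
from h import *
print(toH(readout.get_state()['ee_pos']))"
```

```text
time_s: 15.0
ee_pos: [0.5341, -0.1742, 0.0329]
tool_rot: [-0.087, 0.996, -0.0, -0.0]
wrist_force: [-2.5, 1.2, 5.4]
opening: 0.0133
[-0.0548 -0.0018]
```

```bash
python3 -m inch '[{"tx":-0.7,"ty":0,"tz":0,"rx":0,"ry":0,"rz":0,"claw":10},{"tx":-1.4,"ty":0,"tz":0,"rx":0,"ry":0,"rz":0,"claw":10},{"tx":-2,"ty":0,"tz":0,"rx":0,"ry":0,"rz":0,"claw":10},{"tx":-2,"ty":0,"tz":0,"rx":0,"ry":0,"rz":0,"claw":10}]'
python3 -m inch '[{"tx":-0.7,"ty":0,"tz":0,"rx":0,"ry":0,"rz":0,"claw":10},{"tx":-1.4,"ty":0,"tz":0,"rx":0,"ry":0,"rz":0,"claw":10},{"tx":-1.4,"ty":0,"tz":0,"rx":0,"ry":0,"rz":0,"claw":10}]'
```

```text
time_s: 15.4
ee_pos: [0.536, -0.1739, 0.033]
tool_rot: [-0.087, 0.996, -0.0, -0.0]
wrist_force: [-2.7, 1.4, 5.6]
opening: 0.0135
time_s: 15.7
ee_pos: [0.5363, -0.1738, 0.0329]
tool_rot: [-0.087, 0.996, -0.0, -0.001]
wrist_force: [-5.0, 2.0, 8.5]
opening: 0.0132
```

```bash
python3 -m inch '[{"tx":-0.5,"ty":0,"tz":0,"rx":0,"ry":0,"rz":0,"claw":10},{"tx":-1,"ty":0,"tz":0,"rx":0,"ry":0,"rz":0,"claw":10},{"tx":-1,"ty":0,"tz":0,"rx":0,"ry":0,"rz":0,"claw":10}]'
```

```text
time_s: 16.0
ee_pos: [0.5364, -0.1738, 0.0329]
tool_rot: [-0.087, 0.996, -0.0, -0.002]
wrist_force: [-8.5, 0.8, 10.2]
opening: 0.0133
```

It's against a firm stop after 48.4 mm of travel, with force rising and no motion. I'll relieve the push, open and lift clear.

```bash
python3 -m inch '[{"tx":0.8,"ty":0,"tz":0,"rx":0,"ry":0,"rz":0,"claw":10},{"tx":1.5,"ty":0,"tz":0,"rx":0,"ry":0,"rz":0,"claw":20},{"tx":1.5,"ty":0,"tz":0,"rx":0,"ry":0,"rz":0,"claw":30},{"tx":1.5,"ty":0,"tz":0,"rx":0,"ry":0,"rz":0,"claw":30},{"tx":1.5,"ty":0,"tz":-10,"rx":0,"ry":0,"rz":0,"claw":30},{"tx":1.5,"ty":0,"tz":-40,"rx":0,"ry":0,"rz":0,"claw":30},{"tx":1.5,"ty":0,"tz":-80,"rx":0,"ry":0,"rz":0,"claw":30},{"tx":60,"ty":0,"tz":-120,"rx":0,"ry":0,"rz":0,"claw":30},{"tx":100,"ty":0,"tz":-150,"rx":0,"ry":0,"rz":0,"claw":30},{"tx":120,"ty":40,"tz":-180,"rx":0,"ry":0,"rz":0,"claw":30},{"tx":120,"ty":80,"tz":-200,"rx":0,"ry":0,"rz":0,"claw":30},{"tx":120,"ty":120,"tz":-200,"rx":0,"ry":0,"rz":0,"claw":30}]'
python3 -c "
from h import *
for n in ('top','scene'):cv2.imwrite(f'pics/{n}12.png',vision.grab_frame(n)[:,:,::-1])
a=cv2.imread('pics/scene12.png')[175:235,190:250];b=cv2.imread('pics/top12.png')[185:275,325:395]
cv2.imwrite('pics/c12.png',np.hstack([cv2.resize(a,(450,450),interpolation=cv2.INTER_CUBIC),cv2.resize(b,(350,450),interpolation=cv2.INTER_CUBIC)]))
"
```

```text
time_s: 17.2
ee_pos: [0.3993, -0.0761, 0.2366]
tool_rot: [-0.086, 0.996, 0.0, 0.003]
wrist_force: [1.6, 1.2, -0.0]
opening: 0.0299
```

View pics/c12.png

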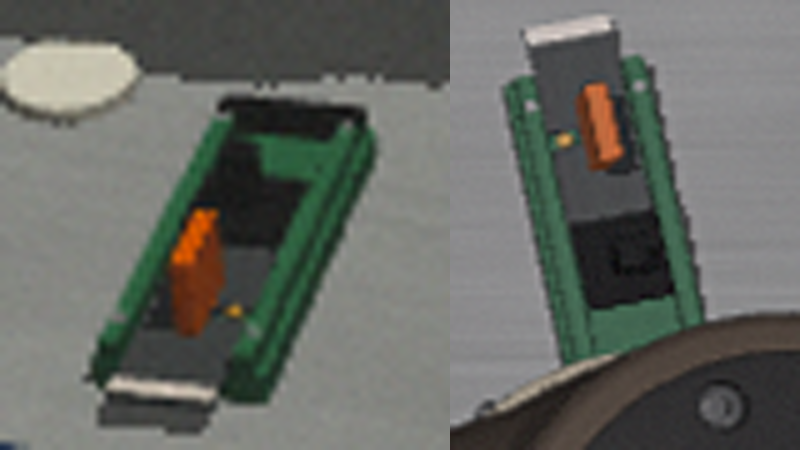

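View pics/top12.png

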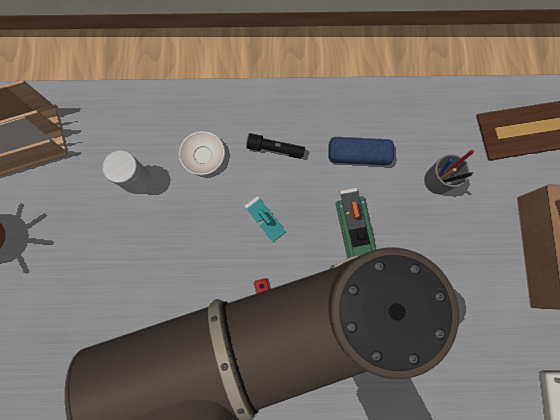

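The keeper plate covers the blade's tail (crop (620,258)), the notch is round the pin at (565,140), and the bystanders in view haven't moved. One numeric check of the keeper edge before handing in.

```bash
python3 - <<'E'
from h import *
c=lambda u,v:(325+(u-450+.5)/5-.5,185+(v+.5)/5-.5)
for q in((572,224),(657,210),(590,308),(676,292)):print(toH(ray('top',*c(*q),.026)))
print("strip",[toH(ray('top',*c(*q),.018)) for q in((524,31),(611,15))])
s=readout.get_state();print(s['joint_velocities'],s['wrist_force'],s['time_s'])
E
python3 -m inch '[{"tx":0,"ty":0,"tz":0,"rx":0,"ry":0,"rz":0,"claw":30},{"tx":0,"ty":0,"tz":0,"rx":0,"ry":0,"rz":0,"claw":30},{"tx":0,"ty":0,"tz":0,"rx":0,"ry":0,"rz":0,"claw":30}]'
```

```text
[-0.0333  0.0196]
[-0.0343 -0.0204]
[-0.0727  0.0199]
[-0.0729 -0.0204]
strip [array([0.0619, 0.0204]), array([ 0.0618, -0.0218])]
[-0.0931  0.0606  0.003   0.0093  0.0188  0.1209] [ 0.0189 -1.2402  0.203 ] 17.3
time_s: 17.6
ee_pos: [0.3991, -0.0771, 0.2324]
tool_rot: [-0.086, 0.996, -0.0, -0.001]
wrist_force: [-0.3, -0.5, -0.4]
opening: 0.0298
```

Plate centre is at x = −53.3 mm (home is −53) and the blade is at (6.9,−0.7) mm. I'm handing it in.

```bash
python3 -c "
from bench import arm
print(arm.hand_in())"
```

```text
the job is handed in; nothing more can be done
None
```

The blade is seated in the green opener with its notch over the brass pin, and the black keeper is fully home over its tail. I handed the job in at about 17.6 s; no verdict was reported.

- **Blade:** I gripped the grey blade by its orange rib and lowered it to the bed at 10 mm/s or less. It passed below the top of the pin without meeting it. Wrist force readings on the way down stayed within about 1 N per axis. At release it stood about 14 mm above the shelf, which is bed height.
- **Keeper:** I pinched the knob and slid it 48 mm to its stop. Friction was about 2.5 N, and along the slide the wrist force rose to about 8.5 N against the stop with no more motion.
- **Last checks:** In the top picture the keeper's plate is centred at −53.3 mm (home is −53 mm). The blade is at about x = +7, y = −0.7 mm in the opener, straight and flat. The gripper is clear of everything.
- **Bystanders:** Those in view had not moved. In the last top picture the arm hid the charging disc and part of the key fob, but the disc was in place in the scene picture from the same moment.

**Disagreement between measurements:** while the blade was held, the two cameras put it 2 to 3 mm off the arm's own reading across the channel, and they differed from each other by 1 to 2 mm along it. I aligned on the mean of the two cameras.

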